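Sweep the plaster offcuts off the trimming board

ROBOT

A 7-joint arm with a two-finger parallel gripper is mounted at the origin on the work surface. World frame = base frame: x ahead of the robot, y to its left, z up, the work surface at z = 0. Lengths are in m, angles in rad, forces in N, time in s.
With the tool pointing down it reaches from about 0.375 to 0.925 m from the base axis. Payload 3.1 kg.
Tool frame: the origin (TCP) lies on the mounting face of the last link; the fingertips stand 173 mm ahead of it and the grasp point (between the pads) lies 155 mm ahead of it (tip_extent is the distance from the TCP to the fingertips, in m); z points along the fingers, y is the line along which they close (so a half turn about z gives the same grasp; the last joint's range is limited). The gripper opens to 85 mm and grips with 20 to 120 N. Pads are 22 mm wide; open, the fingers measure 114 mm over their backs; the gripper's body (76 mm by 85 mm) begins 54 mm behind the grasp point. The pads swing forward as they close: fully open they stand 13 mm farther back than shut.
Start: joints at [1.207, 0.383, 0.044, 1.598, -0.018, 1.161, -0.05], TCP at [0.171, -0.627, 0.405] pointing down, gripper open.
Joint ranges: [-2.61, 2.61], [-0.41, 2.15], [-1.48, 1.57], [0, 2.5], [-1.57, 4.71], [0.05, 1.97], [-2.85, 2.85]. Speed limits (rad/s): [2.79, 2.79, 3.14, 3.14, 3.14, 3.14, 3.14].

INTERFACE

Orientations are given as a unit quaternion [x, y, z, w].
In Python, from workcell import sense, get_image, get_calibration, hand_in, boxes_of, tip_extent gives the robot as it stands.
- The arm moves only by the tool arm_command, never from a script. Its argument "rows" is a list of rows, each a list of 2 entries, a list of its own where there are three numbers: the shift along the tool's x, y, z in cm, then the turn, a rotation vector about the tool's x, y, z in degrees. A call has 1 to 20 rows; each row shifts and turns the commanded pose from where the row before left it, along the tool's axes as they then stand; what a row does not reach is not made up. A row lasts 1/8 s, in which the tool goes at most 62.5 mm and 10.7 degrees, less where a joint would pass 70% of its speed; a pose out of reach is approached as far as the arm can. A call with a gripper value outside its range is refused whole. "claw" is the closure, from 0 (fully open) to 1 (shut), set as the call begins (left out, the last holds). The fingers move at their own pace and stop on an object; "squeeze" is the grip in N (left out, the last holds). Time passes only in rows, so rows that do not move let the fingers close. It gives the time, the measured TCP pose, the force, the opening and the grip force at its end, in the units of the state.
- sense(): the state, without advancing time (a new reading comes with each control period).
- get_image(name): name is "side" or "top" or "wrist"; returns (picture, depth): 420x560x3 uint8, blue, green, red; 420x560 float32, m along the optical axis (not along the pixel's ray), 0 where there is no reading.
- get_calibration(name): a dict with "fx", "fy", "cx", "cy" (pixels), "xyz" and "attitude" of the camera in the world; the wrist camera has in their place "tool_from_camera" (4x4, takes a point from camera to tool coordinates, whose origin is the TCP and whose axes are the flange's). Camera axes: x right, y up, looking along -z (the intrinsics and any distortion apply to the point x, -y, -z); pixel columns grow to the right and rows downward; lengths in m; the calibration is good to about 2 mm. A picture is of the moment at which its call begins: read the wrist's pose just before it. get_calibration takes no time and is no camera call.
- hand_in(): hands the job in; it is judged then, once.
Trained networks look in the newest picture that a camera, given by its name, has taken for a name from the list of things; names that differ only in an ending like _2 or _b are one class to them, and where a whole thing is asked for, a point or a joint stands for the part that bears it (a point fixed in the world has none). Each returns a list of dicts, best first, with "score" (0 to 1); they miss things now and then, are a little off and sometimes report something else, mostly with a low value. They report only what shows in the picture. A call takes as long as a camera call.
- boxes_of(camera, thing): "extent" ([left, top, right, bottom] in pixels, round what is visible of it).
The state is a dict: "time": time; "qpos": joint angles; "qd": joint speeds; "effort": joint torques, N m; "tool_pos": TCP position; "ee_rot": TCP orientation; "force": force on the tool from outside, world axes, zero at the start; "torque": the same for the moment, N m; "width": opening from 0.0 (shut) to 1.0 (fully open); "grasp_force": force on a finger pad.
Only numpy, scipy, OpenCV 4.12 (cv2) and the standard library are available. Lean on these libraries where they do the work, as an engineer would, in place of code of your own. Each camera call takes 0.05 s, during which the arm holds its last target. There are 200 camera calls.

TASK

Clear the dental lab's wooden trimming board: with the fingertips, sweep the three small plaster offcuts along it and over its end into the open steel tray that stands against that end. Push them only, do not pick them up or lift them. Leave the finished tooth cast on the board where it is, and do not disturb the jar and the bowl.

Things in the scene. Friction and masses are not known exactly. Their poses are not given: they have to be found in the camera images.
- board: Fixed wooden trimming board on the bench, 280 mm along its x, 260 mm along its y, 40 mm thick. Origin: centre of its underside; the flat working surface is 40 mm above it. Lips 10 mm wide, 8 mm high run along its near and far (-x, +x) edges; its two y ends are open. The tray stands at one y end, the instrument block at the other; which is which varies.
- tray: Fixed open steel tray, 220 mm along its x, 130 mm along its y, 34 mm high, walls 4 mm. Origin: centre of its underside, on the bench, 197 mm from the board's origin along the board's +y or -y; parallel to the board. A 2 mm gap parts it from the board's end and its rim is 6 mm below the board's surface, so what is pushed over the end drops in.
- block: Bystander: fixed aluminium instrument block with two rows of burs, 200 mm along its x, 90 mm along its y, 55 mm high, 22 mm beyond the board's other y end. Origin: centre of its underside.
- slab_mid (a point): Plaster offcut, an oblong slab 30 x 20 mm with a lower step at one end, 17.5 mm high, about 20 g, loose and lying flat on the board. The point is its middle, 8 mm above its underside; its x runs along the 30 mm.
- stub_mid (a point): Plaster offcut, a round stub 26 mm across, tapering to 16 mm at its top, 18 mm high, about 20 g, loose and standing on the board on its broad end. The point is on its axis, 8 mm above its underside.
- ell_mid (a point): Plaster offcut, L-shaped, 28 x 27 mm over all, 14 mm high, about 20 g, loose and lying flat on the board. The point is about its middle, 7 mm above its underside; no part of it is more than 20 mm from this point in plan.
- cast: Finished dental cast to be left alone: horseshoe of plaster with a row of teeth on top, about 56 mm across x 60 mm along the board's y, 31 mm high, 90 g, loose near the board's far lip. Origin: centre of its underside. It must not be moved.
- jar: Bystander: closed clear jar with white lid, 52 mm across, 60 mm high, loose on the bench to one side, past the tray or the block. Origin: centre of its underside.
- bowl: Bystander: black rubber mixing bowl, 72 mm across, 40 mm high, loose on the bench to one side, past the tray or the block. Origin: centre of its underside.

How it is judged:
At the end, for the whole second after the job is handed in: All three offcuts lie at rest inside the steel tray (their middles within its walls and below its rim, 34 mm above the bench), and the cast stands within 15 mm of where it was (x of slab_mid in the frame of tray between -0.108 and 0.108 m and y of slab_mid in the frame of tray between -0.063 and 0.063 m and height (world z) of each of slab_mid, stub_mid, ell_mid below 0.034 m and linear speed of each of slab, stub, ell below 0.03 m/s and x of stub_mid in the frame of tray between -0.108 and 0.108 m and y of stub_mid in the frame of tray between -0.063 and 0.063 m and x of ell_mid in the frame of tray between -0.108 and 0.108 m and y of ell_mid in the frame of tray between -0.063 and 0.063 m and distance of cast from where it was at the start of the episode below 0.015 m); the robot touches nothing.
It fails at once if an offcut is lifted (its middle more than about 20 mm above where it lay on the board) (height (world z) of any of slab_mid, stub_mid, ell_mid above 0.07 m).
It fails at once if the cast is moved more than 15 mm or tipped (distance of cast from where it was at the start of the episode above 0.015 m or angle between cast's own z axis and vertical above 0.35 rad).
It fails at once if the jar or the bowl is moved more than 20 mm (distance of any of jar, bowl from where it was at the start of the episode above 0.02 m).
It also fails if it takes over 58 s, if anything falls off the work surface, if the arm or the gripper's body presses on something with over 40 N, if the wrist force passes 120 N, or if a joint passes its speed limit or range.

## Working session

There is one attempt and no reset: what is moved stays moved. The work goes in short steps, Python scripts to look and compute and a tool call to move; the robot and the scene stay as the last step left them, time stands still between calls to the robot, and variables do not carry over. Pictures are saved under pics/ and viewed, at most 10 in all, crops included, and the job is handed in when it is done.

Besides the shell and the picture viewer there is one more tool, called in YAML: its name, and indented under it one key for each argument. arm_command: Moves the arm, as the interface text tells. Its arguments: {"type":"object","properties":{"rows":{"type":"array"},"claw":{"type":"number"},"squeeze":{"type":"number"}},"required":["rows"]}

```bash
mkdir -p pics; cat > h.py <<'E'
import numpy as np, cv2
from scipy.spatial.transform import Rotation as R
from workcell import *
def cloud(name):
    s=sense(); im,d=get_image(name); c=get_calibration(name)
    v,u=np.mgrid[:420,:560]
    p=np.stack([(u-c['cx'])/c['fx']*d,-(v-c['cy'])/c['fy']*d,-d],-1)
    if 'xyz' in c:
        a=np.array(c['attitude']); r=R.from_quat(a).as_matrix() if a.size==4 else a
        w=p@r.T+np.array(c['xyz'])
    else:
        T=np.array(c['tool_from_camera']); q=p@T[:3,:3].T+T[:3,3]
        w=q@R.from_quat(s['ee_rot']).as_matrix().T+np.array(s['tool_pos'])
    w[d==0]=np.nan
    return im,d,w
E
python3 - <<'E'
from h import *
s=sense(); print(s); print(tip_extent)
for n in ['top','side']:
    im,d,w=cloud(n); cv2.imwrite(f'pics/{n}0.png',im); np.save(f'{n}.npy',w)
    c=get_calibration(n);print({k:v for k,v in c.items()})
    for t in ['board','tray','block','slab_mid','stub_mid','ell_mid','cast','jar','bowl']:
        for b in boxes_of(n,t)[:2]:
            e=b['extent']; u=int((e[0]+e[2])/2); v=int((e[1]+e[3])/2); print(n,t,round(b['score'],2),np.round(e),np.round(w[min(v,419),min(u,559)],3))
E
```

```text
{'time': 0.0, 'qpos': array([ 1.20718462,  0.38385522,  0.04385258,  1.59960676, -0.01790963,
        1.16120483, -0.04991142]), 'qd': array([ 4.03154500e-05,  1.93212636e-04, -1.76283877e-04, -2.36113622e-04,
        7.01391465e-04,  1.09763704e-03, -8.94984395e-04]), 'effort': array([-5.35287709e-04, -4.33458245e+01,  1.02409936e+00, -2.49514872e+01,
        1.05217463e-02,  1.12365698e-02,  8.73180824e-06]), 'tool_pos': array([ 0.17062789, -0.6266893 ,  0.40325859]), 'ee_rot': array([ 9.91177026e-01,  1.32537939e-01, -2.48333806e-04, -1.31747488e-03]), 'force': array([ 0.61930477, -0.25252056,  0.18427323]), 'torque': array([ 0.02017497,  0.03316248, -0.01992125]), 'grasp_force': 0.0, 'width': 1.0001504272695136}
0.1734
{'fx': 382.6054050704264, 'fy': 382.6054050704264, 'cx': 281.97625136238725, 'cy': 208.32692495000015, 'xyz': array([ 0.4268941 , -0.01739069,  0.96733628]), 'attitude': array([-0.07092623,  0.04783152,  0.70767839, -0.70133652])}
top board 0.98 [223. 147. 342. 276.] [0.578 0.013 0.04 ]
top tray 0.93 [176. 158. 238. 250.] [0.607 0.21  0.002]
top block 0.66 [339. 18
[... 508 characters left out ...]
{'fx': 409.25351122644395, 'fy': 409.25351122644395, 'cx': 287.26746468587083, 'cy': 207.03965081187044, 'xyz': array([0.16048205, 0.58033457, 0.67798191]), 'attitude': array([-0.12934357,  0.39773   ,  0.85770928, -0.29902488])}
side board 0.9 [213. 170. 374. 295.] [0.55  0.045 0.038]
side tray 0.75 [172. 223. 280. 323.] [0.61  0.201 0.001]
side tray 0.49 [212. 170. 373. 291.] [0.555 0.041 0.039]
side slab_mid 0.35 [171. 222. 281. 323.] [0.609 0.204 0.003]
side ell_mid 0.25 [307. 165. 386. 219.] [ 0.538 -0.163  0.034]
side cast 0.86 [265. 177. 295. 196.] [ 0.657 -0.037  0.067]
side jar 0.72 [389. 139. 409. 167.] [ 0.515 -0.414  0.035]
side bowl 0.61 [135. 314. 178. 352.] [0.6   0.391 0.011]
```

```bash
python3 - <<'E'
from h import *
im=cv2.imread('pics/top0.png'); c=im[135:290,165:395]; cv2.imwrite('pics/c1.png',cv2.resize(c,None,fx=3.4,fy=3.4,interpolation=cv2.INTER_CUBIC))
w=np.load('top.npy'); z=w[...,2]
print('board z',np.nanmedian(z[200:210,255:285]))
m=((z>0.034)&(z<0.075)).astype(np.uint8); m[:, :215]=0; m[:,341:]=0
k,l,st,_=cv2.connectedComponentsWithStats(m); b=l==1+np.argmax(st[1:,4])
print('board rect (m)',cv2.minAreaRect(w[b][:,:2].astype(np.float32)))
t=((z>0.02)&(z<0.036)).astype(np.uint8); t[:,:170]=0;t[:,240:]=0
print('tray rect',cv2.minAreaRect(w[t>0][:,:2].astype(np.float32)))
m=(b&(z>0.0465)).astype(np.uint8)
k,l,st,ce=cv2.connectedComponentsWithStats(m)
for i in range(1,k):
    if st[i,4]>8:
        p=w[l==i]; print(st[i],np.round(p.mean(0),3),np.round(p.min(0),3),np.round(p.max(0),3), cv2.minAreaRect(p[:,:2].astype(np.float32)))
E
```

```text
board z 0.0387866857164576
board rect (m) ((0.5816532969474792, 0.009805232286453247), (0.26524877548217773, 0.2805824279785156), 81.66692352294922)
tray rect ((0.5923592448234558, 0.18693895637989044), (0.16626039147377014, 0.2509151101112366), 81.85598754882812)
[243 149  11   5  25] [0.729 0.096 0.048] [0.724 0.084 0.047] [0.736 0.109 0.051] ((0.7295123338699341, 0.0967322364449501), (0.026486307382583618, 0.00949388649314642), 83.80186462402344)
[255 151  14   4  26] [0.726 0.065 0.048] [0.722 0.046 0.047] [0.73  0.079 0.049] ((0.7254015207290649, 0.06297203153371811), (0.032799847424030304, 0.007959390990436077), 87.26305389404297)
[267 153  11   4  19] [0.72  0.036 0.048] [0.715 0.024 0.047] [0.724 0.049 0.05 ] ((0.7207042574882507, 0.03585352003574371), (0.025383688509464264, 0.007199523970484734), 81.47809600830078)
[278 154   8   4  11] [0.717 0.013 0.048] [0.713 0.004 0.047] [0.721 0.021 0.05 ] ((0.7173625826835632, 0.013008305802941322), (0.017654970288276672, 0.005847535096108913), 74.55442810058594)
[288 155   9   4  17] [ 0.714 -0.013  0.048] [ 0.71  -0.024  0.047] [ 0.
[... 1969 characters left out ...]
5025476813316345, 0.05358073115348816), (0.010642118752002716, 0.005185442045331001), 26.85889434814453)
[270 262  26   8  65] [0.445 0.012 0.048] [ 0.437 -0.018  0.047] [0.454 0.042 0.052] ((0.44502654671669006, 0.01146225817501545), (0.06016618013381958, 0.009679029695689678), 81.59918975830078)
[299 266  23   7  49] [ 0.436 -0.051  0.048] [ 0.429 -0.079  0.047] [ 0.444 -0.027  0.051] ((0.43583619594573975, -0.05267193913459778), (0.052488766610622406, 0.008944276720285416), 81.58538818359375)
[325 270   6   4  15] [ 0.431 -0.094  0.048] [ 0.427 -0.1    0.047] [ 0.434 -0.089  0.05 ] ((0.4304804503917694, -0.09445549547672272), (0.011812756769359112, 0.006998149212449789), 89.6257095336914)
```

View pics/c1.png

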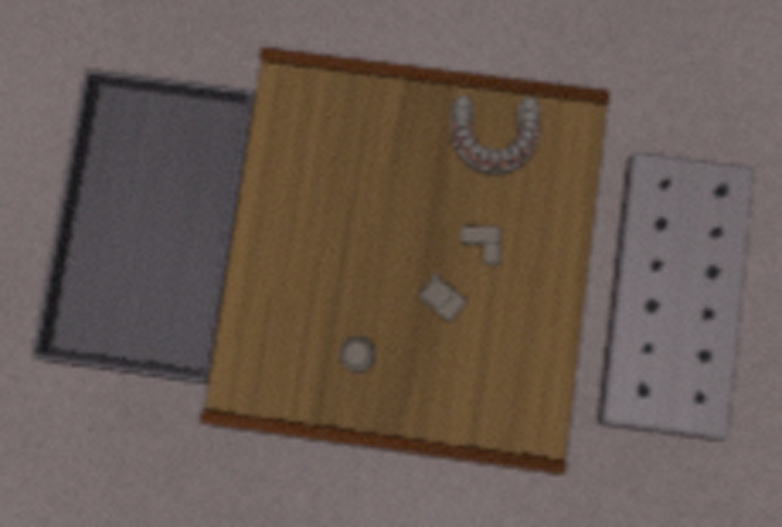

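arm_command:
  rows:
    - [[0,0,0],[0,0,-9.5]]
    - [[0,0,0],[0,0,-9.5]]
    - [[0,0,0],[0,0,-9.5]]
    - [[0,0,0],[0,0,-9.5]]
    - [[0,0,0],[0,0,-9.5]]
    - [[0,0,0],[0,0,-9.5]]
    - [[0,0,0],[0,0,-9.5]]
    - [[0,0,0],[0,0,0]]
  claw: 0.85
  squeeze: 20

```text
time: 2.0
tool_pos: [0.1706, -0.6272, 0.4046]
ee_rot: [0.757, 0.653, 0.0, 0.0]
force: [0.5, -0.7, -0.5]
width: 0.153
grasp_force: 0.0
```

```bash
cat >> h.py <<'E'
C=np.array([.5817,.0098]); Y=np.radians(-8.3); B=np.array([[np.cos(Y),-np.sin(Y)],[np.sin(Y),np.cos(Y)]])
def bf(p): return (np.asarray(p)[...,:2]-C)@B   # world -> board xy
def rep():
    s=sense(); r=R.from_quat(s['ee_rot']).as_matrix(); p=np.array(s['tool_pos'])
    print('t',round(s['time'],2),'board xy',np.round(bf(p),4),'z',round(p[2],4),'toolx yaw',round(np.degrees(np.arctan2(r[1,0],r[0,0])),2),'tz',np.round(r[:,2],3),'w',round(s['width'],3),'F',np.round(s['force'],1))
    return s,p,r
E
python3 - <<'E'
from h import *
s,p,r=rep(); print(tip_extent)
for tgt in [(-.077,-.016)]:
    g=C+B@np.array(tgt); print(g, r.T@(np.array([*g,.405])-p))
E
```

```text
t 2.0 board xy [-0.3149 -0.6897] z 0.4046 toolx yaw 81.61 tz [ 0.  0. -1.] w 0.153 F [ 0.5 -0.7 -0.5]
0.1734
[0.50319682 0.00508301] [ 6.74087647e-01  2.36783646e-01 -2.28673058e-04]
```

arm_command:
  rows:
    - [[4.8,1.7,0],[0,0,0]]
    - [[4.8,1.7,0],[0,0,0]]
    - [[4.8,1.7,0],[0,0,0]]
    - [[4.8,1.7,0],[0,0,0]]
    - [[4.8,1.7,0],[0,0,0]]
    - [[4.8,1.7,0],[0,0,0]]
    - [[4.8,1.7,0],[0,0,0]]
    - [[4.8,1.7,0],[0,0,0]]
    - [[4.8,1.7,0],[0,0,0]]
    - [[4.8,1.7,0],[0,0,0]]
    - [[4.8,1.7,0],[0,0,0]]
    - [[4.8,1.7,0],[0,0,0]]
    - [[4.8,1.7,0],[0,0,0]]
    - [[4.8,1.7,0],[0,0,0]]
    - [[0,0,5],[0,0,0]]
    - [[0,0,5],[0,0,0]]
    - [[0,0,3],[0,0,0]]
    - [[0,0,0],[0,0,0]]
    - [[0,0,0],[0,0,0]]

```text
time: 4.38
tool_pos: [0.5038, 0.0037, 0.276]
ee_rot: [0.757, 0.654, 0.001, 0.001]
force: [1.0, -0.1, 0.8]
width: 0.15
grasp_force: 0.0
```

```bash
cat > look.py <<'E'
import sys
from h import *
s,p,r=rep()
im,d,w=cloud(sys.argv[1]); cv2.imwrite(f'pics/{sys.argv[2]}.png',im)
b=bf(w); z=w[...,2]
m=((abs(b[...,0])<.118)&(b[...,1]>-.125)&(b[...,1]<.27)&(z>np.where(b[...,1]<.13,.046,.012))&(z<.25)).astype(np.uint8)
k,l,st,_=cv2.connectedComponentsWithStats(m)
for i in range(1,k):
    if st[i,4]>12:
        q=np.c_[b[l==i],z[l==i]]; print(st[i],'min',np.round(q.min(0),3),'max',np.round(q.max(0),3))
E
python3 look.py wrist w1; python3 - <<'E'
from h import *
im,d,w=cloud('side'); cv2.imwrite('pics/s1.png',cv2.resize(im[90:330,150:450],None,fx=2.5,fy=2.5))
E
```

```text
t 4.38 board xy [-0.0762 -0.0173] z 0.276 toolx yaw 81.66 tz [ 0.002  0.    -1.   ] w 0.15 F [ 1.  -0.1  0.8]
[ 256  139   48   49 1826] min [-0.088  0.008  0.046] max [-0.063  0.034  0.06 ]
[ 334  229   58   58 1893] min [-0.044 -0.05   0.046] max [-0.013 -0.016  0.059]
[ 518  245   42   98 2872] min [ 0.066 -0.083  0.046] max [ 0.086 -0.027  0.071]
[   83   259   477   161 38528] min [-0.118 -0.031  0.103] max [-0.017  0.001  0.19 ]
[ 406  266   50   53 1702] min [ 0.    -0.071  0.046] max [ 0.028 -0.04   0.056]
```

View pics/w1.png

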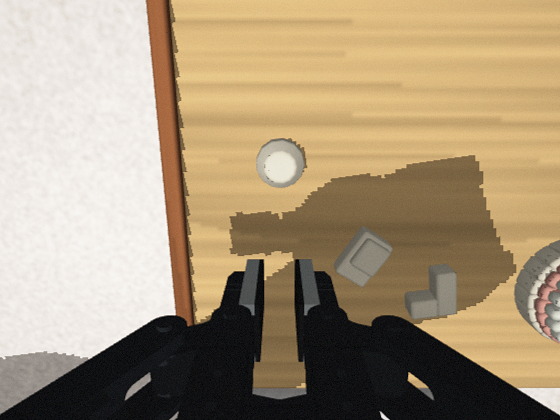

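View pics/s1.png

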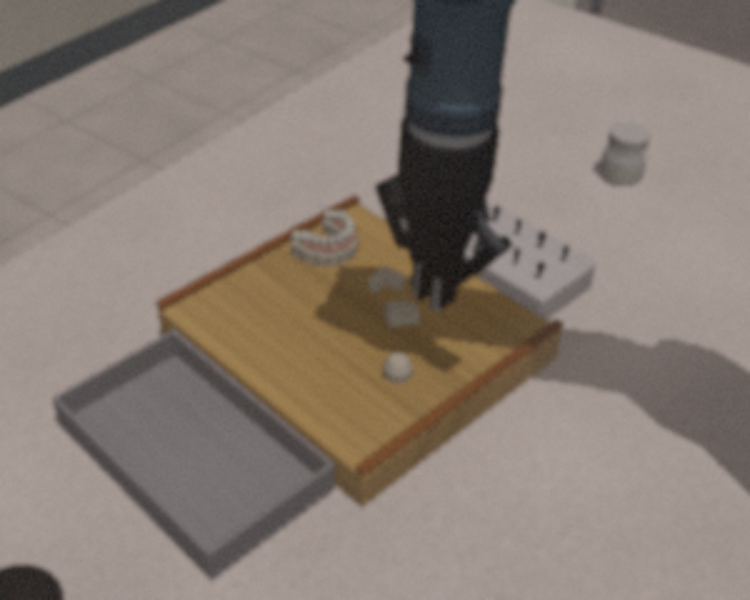

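arm_command:
  rows:
    - [[0,0,2],[0,0,0]]
    - [[0,0,2],[0,0,0]]
    - [[0,0,1.2],[0,0,0]]
    - [[0,0,0.6],[0,0,0]]
    - [[0.6,0,0],[0,0,0]]
    - [[0.8,0,0],[0,0,0]]
    - [[1,0,0],[0,0,0]]
    - [[1.1,0,0],[0,0,0]]
    - [[1.2,0,0],[0,0,0]]
    - [[1.2,0,0],[0,0,0]]
    - [[1.2,0,0],[0,0,0]]
    - [[1.2,0,0],[0,0,0]]
    - [[1.2,0,0],[0,0,0]]
    - [[1.2,0,0],[0,0,0]]
    - [[1.2,0,0],[0,0,0]]
    - [[1.2,0,0],[0,0,0]]
    - [[1.2,0,0],[0,0,0]]
    - [[1.2,0,0],[0,0,0]]
    - [[1.2,0,0],[0,0,0]]
    - [[0,0,0],[0,0,0]]

```text
time: 6.98
tool_pos: [0.5269, 0.1705, 0.2169]
ee_rot: [0.756, 0.655, 0.001, -0.0]
force: [0.9, 0.4, -0.2]
width: 0.15
grasp_force: 0.0
```

```bash
python3 look.py wrist w2; python3 look.py top t2
```

```text
t 6.97 board xy [-0.0774  0.1511] z 0.2169 toolx yaw 81.85 tz [ 0.     0.001 -1.   ] w 0.15 F [ 0.9  0.4 -0.2]
[   94     4   466   416 58019] min [-0.118  0.13   0.012] max [0.067 0.257 0.131]
t 7.03 board xy [-0.0773  0.1501] z 0.2167 toolx yaw 81.79 tz [-0.  0. -1.] w 0.149 F [-0.3 -0.6  0.5]
[185 155  54  46 308] min [0.008 0.13  0.012] max [0.11  0.259 0.036]
[297 163  26  23 319] min [ 0.066 -0.084  0.046] max [ 0.118 -0.02   0.073]
[208 200  24  37 274] min [-0.083  0.114  0.015] max [0.002 0.164 0.25 ]
[300 202  12  11  89] min [-0.    -0.068  0.049] max [ 0.025 -0.039  0.056]
[288 216  14  14 104] min [-0.045 -0.048  0.047] max [-0.014 -0.016  0.059]
```

arm_command:
  rows:
    - [[0,0,-3],[0,0,0]]
    - [[0,0,-3],[0,0,0]]
    - [[-4.4,0.9,0],[0,0,0]]
    - [[-4.4,0.9,0],[0,0,0]]
    - [[-4.4,0.9,0],[0,0,0]]
    - [[-4.4,0.9,0],[0,0,0]]
    - [[-4.6,0.8,0],[0,0,0]]
    - [[0,0,0],[0,0,0]]
    - [[0,0,0],[0,0,0]]

```text
time: 8.2
tool_pos: [0.5382, -0.0574, 0.2766]
ee_rot: [0.757, 0.654, -0.0, -0.0]
force: [-0.2, 0.8, 0.2]
width: 0.153
grasp_force: 0.0
```

```bash
python3 look.py top t3; python3 -c "
from h import *
im,d,w=cloud('side'); cv2.imwrite('pics/s3.png',cv2.resize(im[90:330,150:450],None,fx=2.5,fy=2.5))"
```

```text
t 8.2 board xy [-0.0333 -0.0728] z 0.2766 toolx yaw 81.66 tz [-0.  0. -1.] w 0.153 F [-0.2  0.8  0.2]
[174 155  66  93 690] min [-0.11   0.13   0.012] max [0.11  0.26  0.038]
[297 163   7  11  62] min [ 0.089 -0.036  0.05 ] max [ 0.117 -0.019  0.071]
[317 165   6   5  21] min [ 0.108 -0.081  0.055] max [ 0.117 -0.069  0.069]
[288 217  12  13  72] min [-0.062 -0.045  0.047] max [-0.018 -0.016  0.248]
[213 228  10  11  82] min [-0.09   0.144  0.014] max [-0.065  0.167  0.025]
[303 242   6   8  20] min [-0.098 -0.069  0.192] max [-0.085 -0.058  0.201]
```

View pics/s3.png

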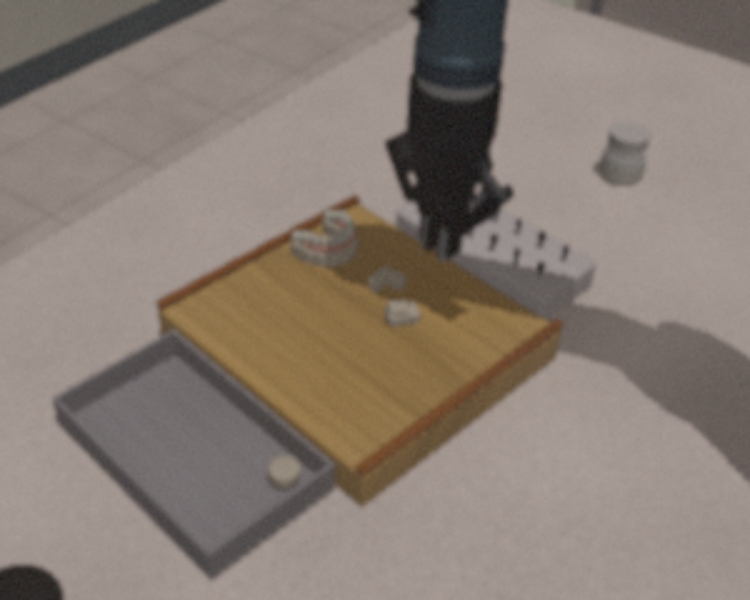

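The stub lies in the tray (pixel 285,472); the slab (403,312) and ell (385,278) are still where they were. Next I sweep the slab.

arm_command:
  rows:
    - [[0,0,2],[0,0,0]]
    - [[0,0,2],[0,0,0]]
    - [[0,0,1.2],[0,0,0]]
    - [[0,0,0.7],[0,0,0]]
    - [[0.6,0,0],[0,0,0]]
    - [[0.8,0,0],[0,0,0]]
    - [[1,0,0],[0,0,0]]
    - [[1.2,0,0],[0,0,0]]
    - [[1.2,0,0],[0,0,0]]
    - [[1.2,0,0],[0,0,0]]
    - [[1.2,0,0],[0,0,0]]
    - [[1.2,0,0],[0,0,0]]
    - [[1.2,0,0],[0,0,0]]
    - [[1.2,0,0],[0,0,0]]
    - [[0,0,0],[0,0,0]]

```text
time: 10.18
tool_pos: [0.5542, 0.0515, 0.2179]
ee_rot: [0.755, 0.655, 0.001, -0.0]
force: [-1.3, -0.1, -0.8]
width: 0.148
grasp_force: 0.0
```

```bash
python3 look.py wrist w4
```

```text
t 10.18 board xy [-0.0333  0.0373] z 0.2179 toolx yaw 81.87 tz [ 0.     0.001 -1.   ] w 0.148 F [-1.3 -0.1 -0.8]
[  74    0  486   44 2253] min [-0.109  0.13   0.012] max [0.072 0.148 0.035]
[145   0  59  20 794] min [-0.086  0.141  0.012] max [-0.065  0.148  0.024]
[    0   186   560   234 46269] min [-0.092 -0.027  0.046] max [0.097 0.078 0.132]
```

View pics/w4.png

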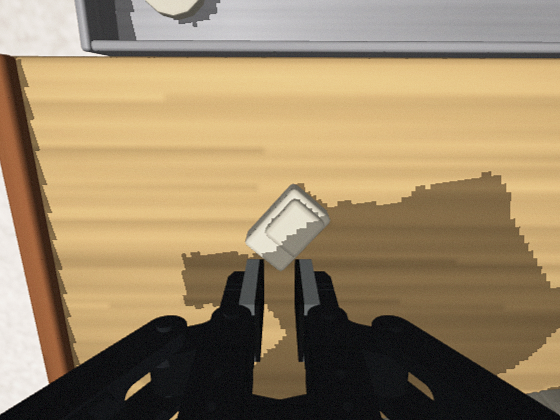

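The slab (centre 288,228) sits with a corner in the gap between the fingertips (about 280,265) and is tracking straight; the board end is at row 55. I continue.

arm_command:
  rows:
    - [[0.8,0,0],[0,0,0]]
    - [[1.1,0,0],[0,0,0]]
    - [[1.2,0,0],[0,0,0]]
    - [[1.2,0,0],[0,0,0]]
    - [[1.2,0,0],[0,0,0]]
    - [[1.2,0,0],[0,0,0]]
    - [[1.2,0,0],[0,0,0]]
    - [[1.2,0,0],[0,0,0]]
    - [[1.2,0,0],[0,0,0]]
    - [[1.2,0,0],[0,0,0]]
    - [[0,0,0],[0,0,0]]
    - [[0,0,-3],[0,0,0]]
    - [[0,0,-3],[0,0,0]]
    - [[-5,0.9,0],[0,0,0]]
    - [[-5,0.9,0],[0,0,0]]
    - [[-5,0.9,0],[0,0,0]]
    - [[-5,1,0],[0,0,0]]
    - [[-5,1,0],[0,0,0]]
    - [[0,0,0],[0,0,0]]
    - [[0,0,0],[0,0,0]]

```text
time: 12.72
tool_pos: [0.5809, -0.0909, 0.2776]
ee_rot: [0.757, 0.654, 0.0, -0.0]
force: [-0.6, 0.5, 0.3]
width: 0.147
grasp_force: 0.0
```

```bash
python3 look.py wrist w5;  python3 look.py top t5; python3 -c "
import cv2,numpy as np
a=cv2.imread('pics/w5.png');b=cv2.imread('pics/t5.png')[135:290,165:395]
b=cv2.resize(b,(390,263)); a=cv2.resize(a,(400,300)); o=np.zeros((300,790,3),np.uint8); o[:,:400]=a;o[:263,400:]=b; cv2.imwrite('pics/m5.png',o)"
```

```text
t 12.72 board xy [ 0.0138 -0.0998] z 0.2776 toolx yaw 81.66 tz [-0.     0.001 -1.   ] w 0.147 F [-0.6  0.5  0.3]
[ 379   84  122  130 8000] min [ 0.067 -0.087  0.046] max [ 0.118 -0.022  0.072]
[ 254  123   53   60 1920] min [ 0.001 -0.071  0.046] max [ 0.028 -0.04   0.056]
[    0   259   560   161 42240] min [-0.045 -0.114  0.104] max [ 0.072 -0.082  0.192]
t 12.78 board xy [ 0.0136 -0.0983] z 0.2777 toolx yaw 81.8 tz [-0.     0.001 -1.   ] w 0.152 F [ 0.   0.4 -0. ]
[174 155  65  93 683] min [-0.11   0.13   0.012] max [0.111 0.26  0.038]
[297 163  15  24 175] min [ 0.066 -0.06   0.046] max [ 0.117 -0.019  0.073]
[231 194   2  11  13] min [-0.002  0.13   0.031] max [0.023 0.133 0.034]
[312 198  20  31 212] min [-0.051 -0.109  0.113] max [-0.003 -0.063  0.25 ]
[300 202  12  11  90] min [-0.    -0.068  0.046] max [ 0.026 -0.039  0.057]
[210 209  14  13  98] min [-0.049  0.149  0.012] max [-0.017  0.182  0.025]
[213 228  10  11  84] min [-0.09   0.143  0.014] max [-0.065  0.167  0.027]
```

View pics/m5.png

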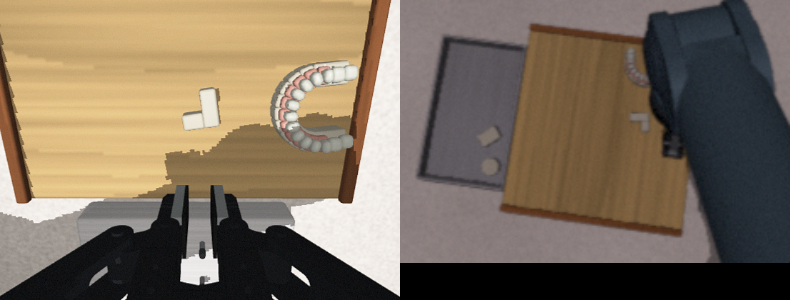

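The slab is in the tray next to the stub (top panel 488,135), and the ell is straight ahead of the fingers (wrist panel 203,110). Next I sweep the ell.

arm_command:
  rows:
    - [[0,0,2],[0,0,0]]
    - [[0,0,2],[0,0,0]]
    - [[0,0,1.2],[0,0,0]]
    - [[0,0,0.8],[0,0,0]]
    - [[0.6,0,0],[0,0,0]]
    - [[0.8,0,0],[0,0,0]]
    - [[1,0,0],[0,0,0]]
    - [[1.2,0,0],[0,0,0]]
    - [[1.2,0,0],[0,0,0]]
    - [[1.2,0,0],[0,0,0]]
    - [[1.2,0,0],[0,0,0]]
    - [[1.2,0,0],[0,0,0]]
    - [[1.2,0,0],[0,0,0]]
    - [[0,0,0],[0,0,0]]

```text
time: 14.58
tool_pos: [0.595, 0.0063, 0.2178]
ee_rot: [0.755, 0.655, 0.0, -0.0]
force: [-0.1, 0.4, -0.3]
width: 0.153
grasp_force: 0.0
```

```bash
python3 look.py wrist w6
```

```text
t 14.57 board xy [ 0.0137 -0.0015] z 0.2178 toolx yaw 81.88 tz [ 0.     0.001 -1.   ] w 0.153 F [-0.1  0.4 -0.3]
[    0   187   560   233 49646] min [-0.045 -0.047  0.046] max [0.118 0.039 0.132]
```

View pics/w6.png

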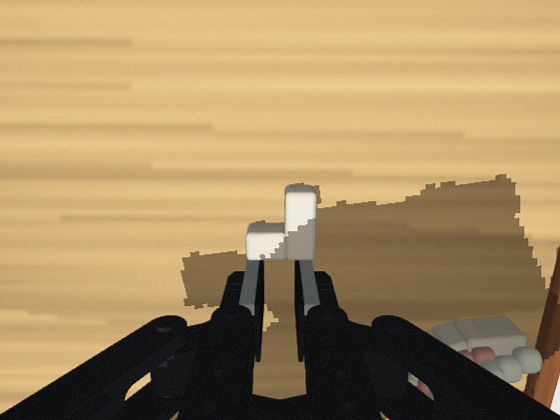

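The ell is flat against both fingertips (centre about 285,225), and the cast is well to the side. I continue.

arm_command:
  rows:
    - [[0.8,0,0],[0,0,0]]
    - [[1.1,0,0],[0,0,0]]
    - [[1.2,0,0],[0,0,0]]
    - [[1.2,0,0],[0,0,0]]
    - [[1.2,0,0],[0,0,0]]
    - [[1.2,0,0],[0,0,0]]
    - [[1.2,0,0],[0,0,0]]
    - [[1.2,0,0],[0,0,0]]
    - [[1.2,0,0],[0,0,0]]
    - [[1.2,0,0],[0,0,0]]
    - [[1.2,0,0],[0,0,0]]
    - [[1.2,0,0],[0,0,0]]
    - [[1.2,0,0],[0,0,0]]
    - [[0,0,0],[0,0,0]]
    - [[0,0,-3],[0,0,0]]
    - [[-2,0,-4],[0,0,0]]
    - [[-4,0,-4],[0,0,0]]
    - [[-4,0,0],[0,0,0]]
    - [[0,0,0],[0,0,0]]
    - [[0,0,0],[0,0,0]]

```text
time: 17.12
tool_pos: [0.6021, 0.0545, 0.3275]
ee_rot: [0.757, 0.654, -0.0, -0.0]
force: [-0.2, 0.3, -0.4]
width: 0.146
grasp_force: 0.0
```

```bash
python3 look.py top t7; python3 look.py side s7; python3 -c "
import cv2,numpy as np
a=cv2.imread('pics/s7.png')[90:330,150:450];b=cv2.imread('pics/t7.png')[135:290,165:395]
b=cv2.resize(b,(390,263)); a=cv2.resize(a,(400,320)); o=np.zeros((320,790,3),np.uint8); o[:,:400]=a;o[:263,400:]=b; cv2.imwrite('pics/m7.png',o)"
```

```text
t 17.12 board xy [0.0138 0.0472] z 0.3275 toolx yaw 81.66 tz [-0.  0. -1.] w 0.146 F [-0.2  0.3 -0.4]
[174 155  57  93 537] min [-0.11   0.13   0.012] max [0.11  0.26  0.038]
[297 163  26  23 316] min [ 0.066 -0.084  0.046] max [ 0.118 -0.019  0.073]
[214 198  12  10  80] min [-0.013  0.152  0.012] max [0.013 0.181 0.02 ]
[210 209  14  13  98] min [-0.049  0.149  0.013] max [-0.017  0.182  0.024]
[213 228  10  11  84] min [-0.09   0.144  0.016] max [-0.065  0.167  0.025]
t 17.18 board xy [0.0135 0.0483] z 0.3274 toolx yaw 81.78 tz [-0.001  0.001 -1.   ] w 0.148 F [-0.9  0.7 -0.3]
[ 247  135   53   61 1402] min [-0.054 -0.083  0.046] max [0.112 0.069 0.25 ]
[ 171  223  113   96 1659] min [-0.112  0.13   0.012] max [0.11  0.259 0.036]
[228 254  13  14  96] min [-0.015  0.15   0.012] max [0.013 0.178 0.02 ]
[241 263  12  13 126] min [-0.05   0.148  0.013] max [-0.018  0.181  0.023]
[258 273  12  12 121] min [-0.09   0.142  0.012] max [-0.064  0.167  0.023]
```

View pics/m7.png

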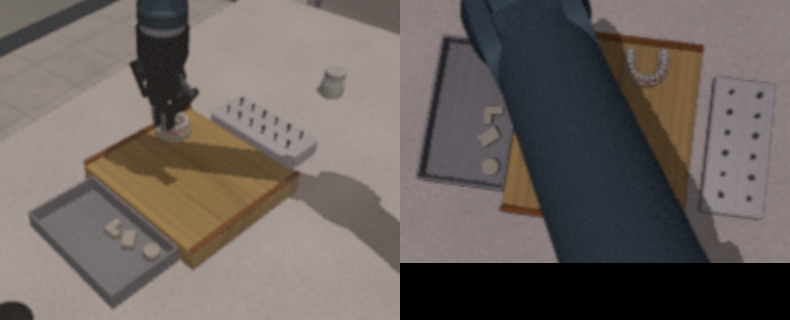

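All three offcuts lie flat in the tray (side panel 112,228, 128,240 and 151,251). The cast has not moved and the arm is clear.

```bash
python3 -c "
from workcell import hand_in
print(hand_in())"
```

```text
the job is handed in; nothing more can be done
None
```

I swept all three offcuts into the tray and handed the job in at about 17 s; the final pictures show them lying flat inside it, the cast where it was and the arm clear, and no move went near the jar or bowl (the hand-in gave no verdict).

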